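Shut the bench extractor's gate and shake its filter

ROBOT

A 6-joint arm with a two-finger parallel gripper is mounted at the origin on the work surface. World frame = base frame: x ahead of the robot, y to its left, z up, the work surface at z = 0. Lengths are in m, angles in rad, forces in N, time in s.
With the tool pointing down it reaches from about 0.35 to 0.85 m from the base axis. Payload 8.1 kg.
Tool frame: the origin (TCP) lies at the centre of the arm's flange, where the gripper is bolted on; the fingertips stand 186 mm ahead of it and the grasp point (between the pads) lies 167 mm ahead of it; z points along the fingers, y is the line along which they close (so a half turn about z gives the same grasp; the last joint's range is limited). The gripper opens to 93 mm and grips with 3 to 60 N. Pads are 15 mm wide; open, the fingers measure 128 mm over their backs; the gripper's body (75 mm by 188 mm) begins 65 mm behind the grasp point.
Start: joints at [-0.085, 0.13, 1.488, -0, 1.523, -0.085], TCP at [0.6, 0, 0.405] pointing down, gripper open.
Joint ranges: [-2.96, 2.96], [-0.89, 2.26], [0.02, 2.5], [-1.34, 4.48], [0, 2.73], [-2.66, 2.66]. Speed limits (rad/s): [2.39, 2.39, 2.79, 3.14, 3.14, 3.14].

INTERFACE

Orientations are given as a rotation vector (axis times angle).
In Python, from plant import read_state, read_camera, camera_params, robot gives the robot as it stands.
- The arm moves only by the tool carry_out, never from a script. Its argument "targets" is a list of rows, each an object of numbers: "hand": the opening in per cent of the stroke, from 0 (shut) to 100 (fully open); "x", "y", "z": the shift along the tool's x, y, z in m; "ax", "ay", "az": the turn, a rotation vector about the tool's x, y, z in rad. In form: [{"hand": .., "x": .., "y": .., "z": .., "ax": .., "ay": .., "az": ..}, ...]. A call has 1 to 8 rows; each row is the pose to reach, as a shift and turn from the pose commanded when the call began, along the tool's axes at that moment; what a row does not reach only later rows make up. A row lasts 1/8 s, in which the tool goes at most 62.5 mm and 10.7 degrees, less where a joint would pass 70% of its speed; a pose out of reach is approached as far as the arm can. A call with a gripper value outside its range is refused whole. The fingers move at their own pace and stop on an object; "newtons" is the grip in N (left out, the last holds). Time passes only in rows, so rows that repeat a pose let the fingers close. It gives the time, the measured TCP pose, the force, the opening and the grip force at its end, in the units of the state.
- read_state(): the state, without advancing time (a new reading comes with each control period).
- read_camera(name): name is "scene" or "side" or "wrist"; returns (picture, depth): 384x512x3 uint8, blue, green, red; 384x512 float32, m along the optical axis (not along the pixel's ray), 0 where there is no reading.
- camera_params(name): a dict with "fx", "fy", "cx", "cy" (pixels), "k1" (the pictures are not rectified: a ray, as slopes to the right and down, at radius r is drawn at 1 + k1 r^2 times it, then the intrinsics apply), "position" and "rotation" of the camera in the world. Camera axes: x right, y up, looking along -z (the intrinsics and any distortion apply to the point x, -y, -z); pixel columns grow to the right and rows downward; lengths in m; the calibration is good to about 2 mm. A picture is of the moment at which its call begins: read the wrist's pose just before it. camera_params takes no time and is no camera call; for the wrist camera it gives the pose at the moment of the call.
- robot.close_job(): hands the job in; it is judged then, once.
The state is a dict: "t": time; "q": joint angles; "dq": joint speeds; "joint_torque": joint torques, N m; "tool_pos": TCP position; "orientation": TCP orientation; "force": force on the tool from outside, world axes, zero at the start; "wrist_torque": the same for the moment, N m; "opening": finger opening in m; "gripper_force": force on a finger pad.
Only numpy, scipy, OpenCV 4.12 (cv2) and the standard library are available. Lean on these libraries where they do the work, as an engineer would, in place of code of your own. Each camera call takes 0.05 s, during which the arm holds its last target. There are 200 camera calls.

TASK

The filter of the bench extractor is due for a shake. First shut the gate: press the latch tab in the gate's grip down and slide the grip one notch along, to the middle of its three notches, and let the tab spring back up so that the gate is locked there; then, with the gate shut, pull the shaker knob up to its top catch and push it back fully down. Do not disturb the jar on the extractor or the things beside it.

Things in the scene. Friction and masses are not known exactly. Their poses are not given: they have to be found in the camera images.
- extractor: Bench-top dust extractor: fixed grey sheet-steel cabinet 240 (x) x 400 (y) x 150 mm high. Origin: centre of its underside, on the bench. Its front (louvred intake, nozzle port, dust drawer) looks along its -x; y runs along its width, z up. On its top: the gate track, centred at x -20, y 50 mm, and the shaker knob at x -20, y -145 mm.
- middle_notch (a point): Middle one of three 16 mm notches, 45 mm apart along the extractor's y, in the flange of the steel rail on the back (+x) side of the gate track (230 mm long in y, 72 mm wide). Point: middle of the notch, level with the flange's top, 168 mm above the bench. The flange spans 22 to 38 mm behind the grip's centre line. Fixed on the extractor.
- grip (a point): Centre of the gate's black grip, on its floor 163 mm above the bench; axes as the extractor's. The grip is 104 mm long (y) and 44 mm wide (x). An upright wall 16 mm thick at each end, tops 191 mm above the bench, leaves 72 mm between them for the latch tab; push the wall or the pressed tab. Locked until the tab is pressed, then slides along y with about 2 to 4 N.
- tab_top (a point): Centre of the top of the latch tab, a grey serrated plate 36 (x) x 66 (y) mm between the grip's end walls; 182 mm above the bench when up. Presses straight down on a spring: 2 N at first, 6.5 N at the bottom, 10 mm. A steel tongue on it sits in a notch of the rail (3 mm play each side) and locks the grip; it is free once the tab is 7 mm down.
- gate (a joint): Position of the grip along the track, m, growing towards the extractor's +y. Notches at 0 (nozzle port open; the start), 0.045 (middle: all shut) and 0.090 (louvres open).
- latch (a joint): How far the latch tab is pressed, m: 0 up, 0.010 at the bottom stop. Let go over a notch it springs up to 0 and locks; let go between notches the rail holds the tongue under it, the tab stays 6 to 7 mm down and the grip still slides, locking at the next notch it comes to.
- knob_center (a point): Centre of the shaker knob, a black round knob with an upright axis, 42 mm in diameter over its 23 mm straight side, 33 mm tall in all, on a steel rod. With the knob down the centre is 187 mm above the bench, the knob's top 203 mm and its underside 170 mm. Nothing else stands within 60 mm of it.
- shaker (a joint): Height of the shaker knob above its lower stop, m: 0 fully down, 0.040 at its top stop. A ball catch is felt from about 0.025 to 0.040: about 10 N is needed to pull the knob up through it, and at the top it holds the knob up when let go. Pushing it down takes under 10 N.
- flux_jar: Bystander: jar 54 mm in diameter, 58 mm tall, standing on the rear left of the extractor's top. Origin at the centre of its underside.
- solder_block: Bystander: pale soldering block 150 x 100 x 36 mm lying on the bench to the left (+y) of the extractor. Origin at the centre of its underside.
- hammer: Bystander: hammer 240 mm long lying on the bench to the right (-y) of the extractor. Origin under its middle.

How it is judged:
By the outcome, as a careful person would: the job done as asked, in the order asked, and still so for the second after the job is handed in, with the robot touching nothing.
It also fails if it takes over 48 s, if anything falls off the work surface, if the arm or the gripper's body presses on something with over 40 N, if the wrist force passes 120 N, or if a joint passes its speed limit or range.

## Working session

There is one attempt and no reset: what is moved stays moved. The work goes in short steps, Python scripts to look and compute and a tool call to move; the robot and the scene stay as the last step left them, time stands still between calls to the robot, and variables do not carry over. Pictures are saved under pics/ and viewed, at most 10 in all, crops included, and the job is handed in when it is done.

Besides the shell and the picture viewer there is one more tool, called after "Call:" by a JSON object that holds its "name" and its "arguments". carry_out: Moves the arm, as the interface text tells. Its arguments: {"type":"object","properties":{"targets":{"type":"array","items":{"type":"object","properties":{"hand":{"type":"number"},"x":{"type":"number"},"y":{"type":"number"},"z":{"type":"number"},"ax":{"type":"number"},"ay":{"type":"number"},"az":{"type":"number"}}}},"newtons":{"type":"number"}},"required":["targets"]}

```bash
mkdir -p pics
cat > h.py <<'E'
import numpy as np, cv2
from plant import read_state, read_camera, camera_params, robot
def shot(n):
    p=camera_params(n); im,d=read_camera(n); return p,im,d
def ray(p,u,v):
    K=np.array([[p['fx'],0,p['cx']],[0,p['fy'],p['cy']],[0,0,1.]])
    s=cv2.undistortPoints(np.array([[[u,v]]],float),K,np.array([p['k1'],0,0,0.]))[0,0]
    R=np.array(p['rotation']).reshape(3,3)
    return np.array(p['position']),R@np.array([s[0],-s[1],-1.])
def onz(p,u,v,z):
    o,d=ray(p,u,v); return o+d*(z-o[2])/d[2]
def dep(p,d,u,v):
    o,r=ray(p,u,v); return o+r*d[int(round(v)),int(round(u))]
E
python3 - <<'E'
from h import *
ims=[]
for n in("scene","side"):
    p,im,d=shot(n); cv2.imwrite(f"pics/{n}0.png",im); np.savez(f"{n}0.npz",im=im,d=d,p=np.array(p,dtype=object))
    print(n,np.round(p['position'],3),np.round(p['rotation'],3).tolist())
print(read_state())
E
```

```text
scene [ 1.37  -0.136  0.716] [0.816, 0.646, 1.277]
side [ 0.259 -0.736  1.011] [0.758, -0.13, -0.342]
{'t': 0.1, 'q': array([-8.54066491e-02,  1.31085349e-01,  1.48911231e+00, -1.93335508e-05,
        1.52302204e+00, -8.53814539e-02]), 'dq': array([-0.00076404, -0.00236047, -0.00258561, -0.00122645,  0.00040855,
        0.00177146]), 'joint_torque': array([ 2.89806376e-03, -5.61339462e+01, -4.93095982e+01,  7.72326719e-02,
        2.89617141e-02, -2.83941080e-05]), 'tool_pos': array([5.99805697e-01, 3.12791533e-05, 4.03824173e-01]), 'orientation': array([-2.22059694e+00, -2.22054308e+00,  1.66901552e-03]), 'force': array([-0.3696795 , -0.20243433, -0.25022132]), 'wrist_torque': array([ 0.01187969,  0.00932678, -0.02669888]), 'gripper_force': 0.0, 'opening': 0.09308969748128915}
```

View pics/scene0.png

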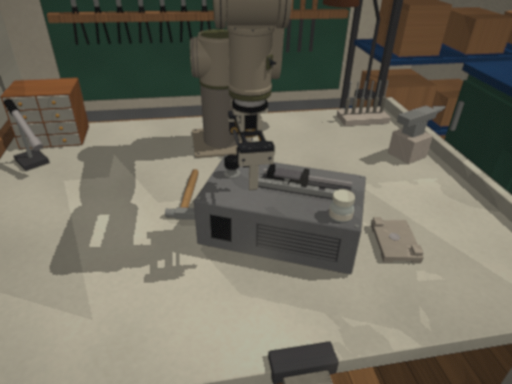

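View pics/side0.png

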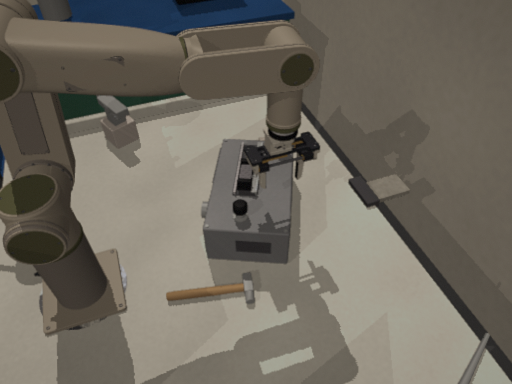

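The scene picture shows the extractor from behind, with the knob at about (232,163), the grip at about (290,178) and the jar at (343,205). In the side picture the knob top is at about (240,207) and the grip at about (246,178). Next I measure from the cabinet's top corners and take a wrist view.

```bash
sed -i "s/R=np.array(p\['rotation'\]).reshape(3,3)/R=cv2.Rodrigues(np.array(p['rotation'],float))[0]/" h.py
python3 - <<'E'
from h import *
L=lambda n:np.load(f"{n}0.npz",allow_pickle=True)
s=L("side");p=s['p'].item()
for nm,u,v,z in[("knobtop",240,206,.203),("cabinet c1",208,250,.15),("c2",290,257,.15),("c3 farL",224,140,.15),("grip",246,178,.19)]:
    print(nm,onz(p,u,v,z).round(3),dep(p,s['d'],u,v).round(3))
s=L("scene");p=s['p'].item()
for nm,u,v,z in[("knobtop",232,157,.203),("c back L",199,206,.15),("c back R",361,230,.15),("c front R",366,174,.15)]:
    print(nm,onz(p,u,v,z).round(3),dep(p,s['d'],u,v).round(3))
p,im,d=shot("wrist"); cv2.imwrite("pics/w0.png",im); np.savez("wrist0.npz",im=im,d=d,p=np.array(p,dtype=object))
print(p['position'],p['rotation'])
sc=cv2.imread("pics/scene0.png")[130:250,180:380]; cv2.imwrite("pics/sc.png",cv2.resize(sc,None,fx=4,fy=4))
E
```

```text
knobtop [ 0.47  -0.033  0.203] [ 0.469 -0.034  0.204]
cabinet c1 [ 0.355 -0.104  0.15 ] [ 0.366 -0.034  0.055]
c2 [ 0.546 -0.2    0.15 ] [ 0.596 -0.106  0.   ]
c3 farL [0.531 0.317 0.15 ] [0.53  0.316 0.15 ]
grip [0.525 0.076 0.19 ] [0.528 0.086 0.18 ]
knobtop [ 0.472 -0.021  0.203] [ 0.475 -0.022  0.205]
c back L [ 0.599 -0.118  0.15 ] [ 0.581 -0.117  0.137]
c back R [0.744 0.228 0.15 ] [0.74  0.23  0.147]
c front R [0.524 0.334 0.15 ] [ 0.3    0.459 -0.   ]
[0.59909873 0.07299502 0.38328654] [-0.26638228  0.00165403 -0.00027029]
```

View pics/w0.png

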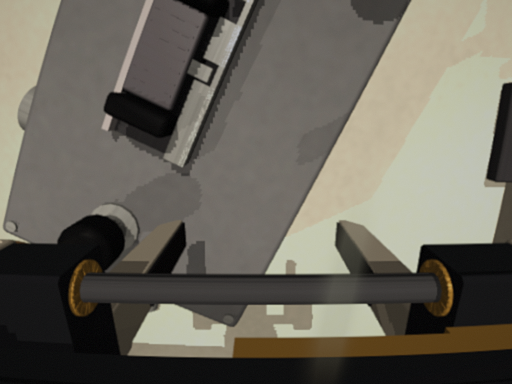

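The wrist picture shows the near end wall of the grip at about (142,112) and the rail's outer edge running from (187,165) to (262,0). The cabinet's back edge runs from (410,0) to (235,322), so the yaw is about -0.4. The knob is at (95,235), partly hidden by the finger. I'll go over the grip for a closer look.

Call:
{"name": "carry_out", "arguments": {"targets": [{"x": 0.04,"y": -0.03,"az": 0.15,"hand": 100},{"x": 0.08,"y": -0.06,"az": 0.3,"hand": 100},{"x": 0.09,"y": -0.08,"az": 0.4,"hand": 100},{"x": 0.09,"y": -0.08,"az": 0.4,"hand": 100},{"x": 0.09,"y": -0.08,"az": 0.4,"hand": 100}]}}

```text
schema error: expected keys hand, x, y, z, ax, ay, az
```

Run:
```python
from h import *
p,im,d=shot("wrist"); cv2.imwrite("pics/w1.png",im); np.savez("wrist1.npz",im=im,d=d,p=np.array(p,dtype=object))
s=read_state();print(s['t'],s['tool_pos'],s['orientation'],s['force'],p['position'],p['rotation'])
```

```text
0.2 [5.99871559e-01 5.97974854e-06 4.04077235e-01] [-2.22087892e+00 -2.22077119e+00  1.17953913e-03] [-0.82042385  0.97473625  0.61865213] [0.59913533 0.07299204 0.38341607] [-0.26640132  0.00142539 -0.00030113]
```

View pics/w1.png

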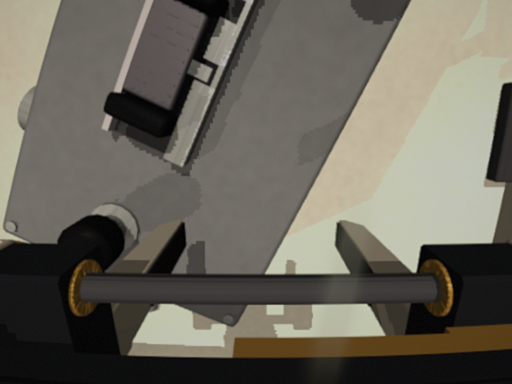

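The view has not changed because the move was refused: every row needs all seven keys.

Call:
{"name": "carry_out", "arguments": {"targets": [{"hand": 100,"x": 0.04,"y": -0.03,"z": 0,"ax": 0,"ay": 0,"az": 0.15},{"hand": 100,"x": 0.08,"y": -0.06,"z": 0,"ax": 0,"ay": 0,"az": 0.3},{"hand": 100,"x": 0.09,"y": -0.08,"z": 0,"ax": 0,"ay": 0,"az": 0.4},{"hand": 100,"x": 0.09,"y": -0.08,"z": 0,"ax": 0,"ay": 0,"az": 0.4},{"hand": 100,"x": 0.09,"y": -0.08,"z": 0,"ax": 0,"ay": 0,"az": 0.4}]}}

```text
t: 0.82
tool_pos: [0.5205, 0.0896, 0.4048]
orientation: [2.616, 1.738, 0.001]
force: [0.0, 0.6, -0.9]
opening: 0.0927
gripper_force: 0.0
```

Run:
```python
from h import *
p,im,d=shot("wrist"); cv2.imwrite("pics/w2.png",im); np.savez("wrist2.npz",im=im,d=d,p=np.array(p,dtype=object))
s=read_state();print(s['t'],s['tool_pos'],s['orientation'],s['force'],p['position'],p['rotation'])
```

```text
0.875 [0.52061103 0.08944863 0.40476198] [2.61729670e+00 1.73704739e+00 2.56539565e-04] [0.37519767 0.43215817 0.30253088] [0.5481228  0.15686766 0.38431375] [-0.26308623  0.05258283 -0.39630344]
```

View pics/w2.png

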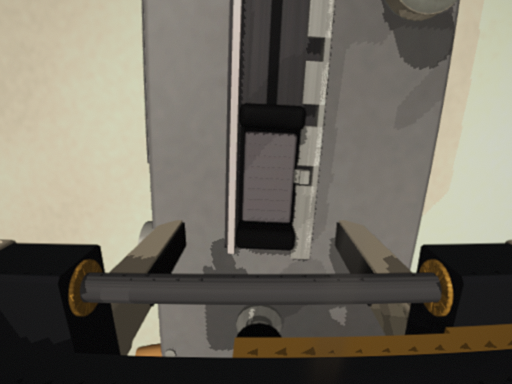

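The wrist is now over the grip. The tab spans (247,133) to (293,222), with the walls at (272,117) and (266,235). The notches are at (303,176), (312,113) and (316,46), and the knob's shaft is at (260,320).

Run:
```python
from h import *
s=np.load("wrist2.npz",allow_pickle=True);p=s['p'].item();d=s['d']
P={}
for nm,u,v,z in[("t1",247,133,.182),("t2",297,133,.182),("t3",294,222,.182),("t4",244,222,.182),("n0",303,176,.168),("n1",313,113,.168),("n2",317,47,.168),("w+ inner",271,130,.191),("railL0",234,0,.168),("railL1",229,252,.168),("wtop+",272,110,.191),("tab",270,178,.182)]:
    P[nm]=onz(p,u,v,z); print(nm,P[nm].round(4),dep(p,d,u,v).round(4))
a=lambda A,B:np.arctan2(-(P[B]-P[A])[0],(P[B]-P[A])[1])
print("yaw",a("n0","n2"),a("railL1","railL0"),a("t4","t1"),a("t3","t2"))
c=(P["t1"]+P["t2"]+P["t3"]+P["t4"])/4; print("tab c",c)
R=cv2.Rodrigues(np.array([2.6173,1.7370,0.0]))[0]
print("tab in tool",R.T@(c-read_state()['tool_pos']))
print(R.T@(np.array([.471,-.027,.187])-read_state()['tool_pos']))
y=a("railL1","railL0"); ey=np.array([-np.sin(y),np.cos(y),0]); print("knob pred", c-ey*.150)
```

```text
t1 [0.5343 0.1472 0.182 ] [0.5343 0.1471 0.1816]
t2 [0.5659 0.1339 0.182 ] [0.567  0.1324 0.1692]
t3 [0.5405 0.0739 0.182 ] [0.54   0.0677 0.167 ]
t4 [0.5063 0.0883 0.182 ] [0.5048 0.0859 0.1748]
n0 [0.5598 0.1004 0.168 ] [0.5597 0.1006 0.1689]
n1 [0.583  0.1412 0.168 ] [0.5852 0.1402 0.1544]
n2 [0.6012 0.1818 0.168 ] [0.605  0.1836 0.1526]
w+ inner [0.5501 0.1433 0.191 ] [0.5504 0.1413 0.1626]
railL0 [0.5605 0.2311 0.168 ] [0.5608 0.2332 0.162 ]
railL1 [0.4814 0.0642 0.168 ] [0.4802 0.0625 0.1641]
wtop+ [0.5556 0.1548 0.191 ] [0.5555 0.1548 0.1912]
tab [0.5368 0.1118 0.182 ] [0.5368 0.1119 0.1824]
yaw -0.47091567615086627 -0.4423102298109448 -0.44459835801801806 -0.40024528356102784
tab c [0.53674786 0.11080278 0.182     ]
tab in tool [0.02598829 0.00651004 0.2227589 ]
[-0.12653359 -0.00054222  0.21778607]
knob pred [ 0.47254358 -0.024762    0.182     ]
```

Call:
{"name": "carry_out", "arguments": {"targets": [{"hand": 0,"x": 0.048,"y": 0.0075,"z": 0,"ax": 0,"ay": 0,"az": 0.045},{"hand": 0,"x": 0.048,"y": 0.0075,"z": 0,"ax": 0,"ay": 0,"az": 0.045},{"hand": 0,"x": 0.048,"y": 0.0075,"z": 0,"ax": 0,"ay": 0,"az": 0.045},{"hand": 0,"x": 0.048,"y": 0.0075,"z": 0.01,"ax": 0,"ay": 0,"az": 0.045},{"hand": 0,"x": 0.048,"y": 0.0075,"z": 0.02,"ax": 0,"ay": 0,"az": 0.045},{"hand": 0,"x": 0.048,"y": 0.0075,"z": 0.03,"ax": 0,"ay": 0,"az": 0.045},{"hand": 0,"x": 0.048,"y": 0.0075,"z": 0.03,"ax": 0,"ay": 0,"az": 0.045},{"hand": 0,"x": 0.048,"y": 0.0075,"z": 0.03,"ax": 0,"ay": 0,"az": 0.045}], "newtons": 10}}

```text
t: 1.88
tool_pos: [0.5456, 0.1313, 0.3749]
orientation: [2.657, 1.677, 0.0]
force: [0.4, 0.4, -0.3]
opening: 0.0177
gripper_force: 0.0
```

Run:
```python
from h import *
p,im,d=shot("wrist"); cv2.imwrite("pics/w3.png",im)
s=read_state();print(s['t'],s['tool_pos'],s['orientation'],s['force'],s['opening'])
R=cv2.Rodrigues(s['orientation'])[0]; print(R.T@(np.array([0.53675,.1108,.182])-s['tool_pos']), R)
```

```text
1.925 [0.54569074 0.13135017 0.37517424] [2.65655594e+00 1.67649262e+00 9.14347043e-04] [-0.26360742  0.08380365  0.3396903 ] 0.013700726429423072
[-0.02246493  0.00066945  0.1931668 ] [[ 4.30350284e-01  9.02661747e-01  6.35567067e-04]
 [ 9.02661903e-01 -4.30350417e-01  8.36713666e-05]
 [ 3.49043494e-04  5.37694182e-04 -9.99999795e-01]]
```

View pics/w3.png

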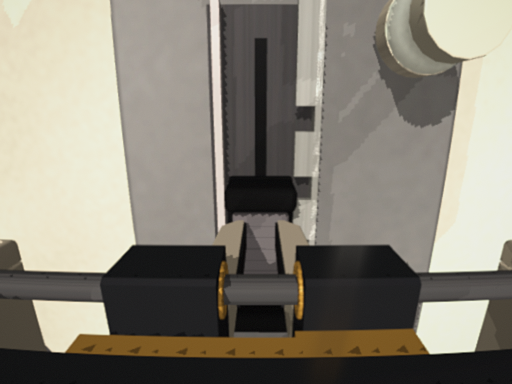

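The fingers are centred over the tab, just short of the + wall (its edge at v≈212), and aligned with the rail. The fingers were still closing. Now I press.

Call:
{"name": "carry_out", "arguments": {"targets": [{"hand": 0,"x": 0,"y": 0,"z": 0,"ax": 0,"ay": 0,"az": 0},{"hand": 0,"x": 0,"y": 0,"z": 0.004,"ax": 0,"ay": 0,"az": 0},{"hand": 0,"x": 0,"y": 0,"z": 0.008,"ax": 0,"ay": 0,"az": 0},{"hand": 0,"x": 0,"y": 0,"z": 0.012,"ax": 0,"ay": 0,"az": 0},{"hand": 0,"x": 0,"y": 0,"z": 0.0155,"ax": 0,"ay": 0,"az": 0},{"hand": 0,"x": 0,"y": 0,"z": 0.0155,"ax": 0,"ay": 0,"az": 0}]}}

```text
t: 2.68
tool_pos: [0.5457, 0.1314, 0.3595]
orientation: [2.657, 1.676, 0.001]
force: [-1.6, 0.2, 6.8]
opening: 0.0007
gripper_force: 2.9
```

Call:
{"name": "carry_out", "arguments": {"targets": [{"hand": 0,"x": 0,"y": 0,"z": 0.001,"ax": 0,"ay": 0,"az": 0},{"hand": 0,"x": 0.004,"y": 0,"z": 0.001,"ax": 0,"ay": 0,"az": 0},{"hand": 0,"x": 0.009,"y": 0,"z": 0.001,"ax": 0,"ay": 0,"az": 0},{"hand": 0,"x": 0.014,"y": 0,"z": 0.001,"ax": 0,"ay": 0,"az": 0},{"hand": 0,"x": 0.019,"y": 0,"z": 0.001,"ax": 0,"ay": 0,"az": 0},{"hand": 0,"x": 0.024,"y": 0,"z": 0.001,"ax": 0,"ay": 0,"az": 0}]}}

```text
t: 3.42
tool_pos: [0.556, 0.1529, 0.3587]
orientation: [2.657, 1.676, -0.0]
force: [-2.0, -1.2, 5.7]
opening: 0.0007
gripper_force: 3.0
```

Run:
```python
from h import *
p,im,d=shot("wrist"); cv2.imwrite("pics/w4.png",im); np.savez("wrist4.npz",im=im,d=d,p=np.array(p,dtype=object))
s=read_state();print(s['t'],s['tool_pos'],s['force'])
```

```text
3.475 [0.55620354 0.15332259 0.35875766] [-1.66820813 -0.05342629  6.00256002]
```

View pics/w4.png

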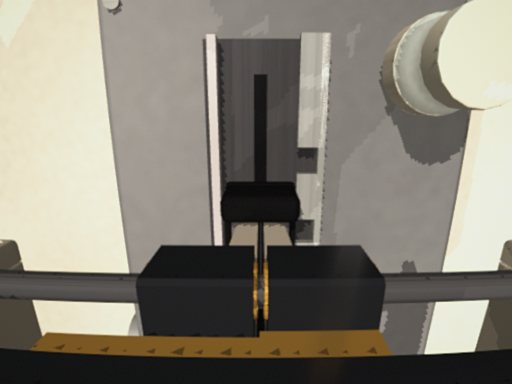

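The grip has moved with the fingers: the wall is at v≈182-220 and the notches are now at (307,160) and (305,230). I'll work out how far it went.

Run:
```python
from h import *
ey=np.array([.43,.9027,0]);o=np.array([.53675,.1108,0])
for n,u in(("wrist2",272),("wrist4",262)):
    s=np.load(n+".npz",allow_pickle=True);p=s['p'].item();im=s['im']
    col=im[90:245,u-12:u-5].mean((1,2)) 
    dark=np.where(col<35)[0]+90; print(n,dark.min(),dark.max())
    for v in(dark.min(),): print((onz(p,u-8,v,.191)-o)@ey)
    f=im[:260,(310 if n=="wrist2" else 303):(318 if n=="wrist2" else 311)].mean((1,2)); print(np.round(f[20:250:4]))
```

```text
wrist2 104 244
0.05126889517665552
[146. 146. 147. 146. 112.  33.  33.  33.  37.  54.  66. 144. 143. 143.
 142. 141. 141. 140. 140. 138. 138.  85.  37.  40.  50.  57.  57. 147.
 147. 145. 149. 152. 147. 154. 154. 161. 167. 103. 111. 113. 116. 119.
 150. 144. 132. 130. 123. 115. 118. 118. 122. 118. 116. 117. 119. 115.
 120. 118.]
wrist4 181 221
0.08388190469097188
[130. 130. 130. 153. 178. 177. 177. 177. 177. 177. 176. 177. 176. 176.
 185. 189. 189. 180. 174. 174. 174. 173. 180. 187. 186. 186. 185. 182.
 173. 172. 170. 171.  57.  41.  45.  68.  67.  67.  82. 168. 167. 167.
 166. 166. 165. 165. 165. 165. 163. 168.  56.  54.  64.  65.  65.  98.
 170.  20.]
```

Call:
{"name": "carry_out", "arguments": {"targets": [{"hand": 0,"x": 0.006,"y": 0,"z": 0,"ax": 0,"ay": 0,"az": 0},{"hand": 0,"x": 0.012,"y": 0,"z": 0,"ax": 0,"ay": 0,"az": 0},{"hand": 0,"x": 0.018,"y": 0,"z": 0,"ax": 0,"ay": 0,"az": 0},{"hand": 0,"x": 0.02,"y": 0,"z": 0,"ax": 0,"ay": 0,"az": 0},{"hand": 0,"x": 0.02,"y": 0,"z": 0,"ax": 0,"ay": 0,"az": 0}]}}

```text
t: 4.1
tool_pos: [0.5647, 0.1711, 0.3588]
orientation: [2.656, 1.676, 0.001]
force: [-1.0, 0.5, 6.1]
opening: 0.0002
gripper_force: 3.0
```

Run:
```python
from h import *
p,im,d=shot("wrist"); cv2.imwrite("pics/w5.png",im)
ey=np.array([.43,.9027,0]);o=np.array([.53675,.1108,0])
s=read_state();print(s['t'],s['tool_pos'],s['force'],(s['tool_pos']-o)@ey)
u=254;col=im[90:245,250:257].mean((1,2)); k=np.where(col<35)[0]+90; print(k.min(),k.max())
print("grip pos", (onz(p,u,k.min(),.163)-o)@ey-.052)
f=im[:260,303:311].mean((1,2)); print(np.round(f[20:250:4]))
```

```text
4.15 [0.5646976  0.1710799  0.35882023] [-1.49083298  0.3110761   5.76460367] 0.06643213706238253
181 221
grip pos 0.04550699505081649
[129. 129. 128. 128. 128. 128. 128. 127. 127. 128. 128. 128. 127. 156.
 183. 185. 185. 173. 171. 171. 170. 170. 177. 184. 183. 183. 182. 182.
 169. 169. 168. 168. 167. 167. 167. 166. 166. 166. 165. 165. 158.  40.
  50.  66.  66.  66.  95. 156. 161. 162. 174. 169. 174. 174. 173. 173.
 164.  20.]
```

Call:
{"name": "carry_out", "arguments": {"targets": [{"hand": 0,"x": 0.0005,"y": 0,"z": 0,"ax": 0,"ay": 0,"az": 0},{"hand": 0,"x": 0.0005,"y": 0,"z": -0.006,"ax": 0,"ay": 0,"az": 0},{"hand": 0,"x": 0.0005,"y": 0,"z": -0.014,"ax": 0,"ay": 0,"az": 0},{"hand": 0,"x": 0.0005,"y": 0,"z": -0.04,"ax": 0,"ay": 0,"az": 0},{"hand": 50,"x": -0.03,"y": 0,"z": -0.05,"ax": 0,"ay": 0,"az": 0},{"hand": 100,"x": -0.06,"y": 0,"z": -0.05,"ax": 0,"ay": 0,"az": 0},{"hand": 100,"x": -0.06,"y": 0,"z": -0.05,"ax": 0,"ay": 0,"az": 0},{"hand": 100,"x": -0.06,"y": 0,"z": -0.05,"ax": 0,"ay": 0,"az": 0}]}}

```text
t: 5.15
tool_pos: [0.5387, 0.1171, 0.4081]
orientation: [-2.657, -1.676, 0.0]
force: [0.5, 0.6, -0.6]
opening: 0.0359
gripper_force: 0.0
```

Run:
```python
from h import *
p,im,d=shot("wrist"); cv2.imwrite("pics/w6.png",im); np.savez("wrist6.npz",im=im,d=d,p=np.array(p,dtype=object))
s=read_state();print(s['t'],s['tool_pos'],s['force'],s['opening'],s['orientation'])
```

```text
5.2 [0.53882981 0.11738282 0.40806439] [0.74994269 0.01814691 0.06247451] 0.03970042563917005 [-2.65626942e+00 -1.67649088e+00  1.96222249e-04]
```

View pics/w6.png

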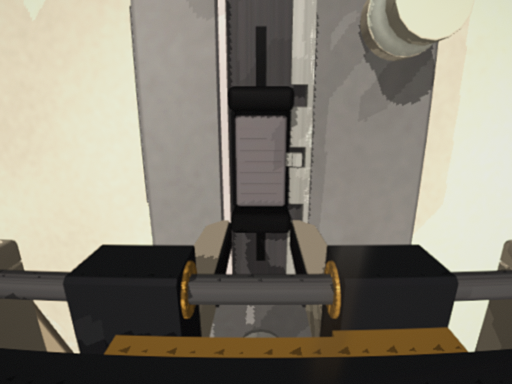

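The grip now stands in the middle of the three notches, with notches visible at v≈95 and v≈212 and the tongue at (295,160). I'll check by depth that the tab is up, and refine the knob position.

Run:
```python
from h import *
s=np.load("wrist6.npz",allow_pickle=True);p=s['p'].item();d=s['d']
for u in(245,260,275):
  print([dep(p,d,u,v)[2].round(4) for v in(125,145,165,185,198)])
print("tongue",dep(p,d,295,160),"flange",dep(p,d,300,180))
t=read_state();R=cv2.Rodrigues(t['orientation'])[0]
print(R.T@(np.array([.4715,-.026,.188])-t['tool_pos']))
```

```text
[np.float64(0.1812), np.float64(0.1828), np.float64(0.1826), np.float64(0.1831), np.float64(0.1819)]
[np.float64(0.1813), np.float64(0.1824), np.float64(0.1807), np.float64(0.183), np.float64(0.1819)]
[np.float64(0.1812), np.float64(0.1812), np.float64(0.182), np.float64(0.1822), np.float64(0.1813)]
tongue [0.57786327 0.13958411 0.16902454] flange [0.57511491 0.12318305 0.16722318]
[-0.15843857  0.00102344  0.22003737]
```

The tab is back at 182 mm, so the gate is locked in the middle notch. Next I look at the knob.

Call:
{"name": "carry_out", "arguments": {"targets": [{"hand": 100,"x": -0.05,"y": 0.001,"z": 0,"ax": 0,"ay": 0,"az": 0},{"hand": 100,"x": -0.1,"y": 0.001,"z": 0,"ax": 0,"ay": 0,"az": 0},{"hand": 100,"x": -0.15,"y": 0.001,"z": 0,"ax": 0,"ay": 0,"az": 0},{"hand": 100,"x": -0.2,"y": 0.001,"z": 0,"ax": 0,"ay": 0,"az": 0},{"hand": 100,"x": -0.2,"y": 0.001,"z": 0,"ax": 0,"ay": 0,"az": 0},{"hand": 100,"x": -0.2,"y": 0.001,"z": 0,"ax": 0,"ay": 0,"az": 0}]}}

```text
t: 5.95
tool_pos: [0.4539, -0.0636, 0.4082]
orientation: [-2.657, -1.676, -0.001]
force: [0.2, -0.2, -0.2]
opening: 0.0921
gripper_force: 0.0
```

Run:
```python
from h import *
t=read_state()
p,im,d=shot("wrist"); cv2.imwrite("pics/w7.png",im); np.savez("wrist7.npz",im=im,d=d,p=np.array(p,dtype=object))
R=cv2.Rodrigues(t['orientation'])[0]; print(t['t'],t['tool_pos'],t['opening'])
# world points with z in knob-top band
vs,us=np.mgrid[0:240:2,150:370:2]; W=np.array([dep(p,d,u,v) for u,v in zip(us.ravel(),vs.ravel())])
k=(W[:,2]>.198)&(W[:,2]<.208)&(np.hypot(W[:,0]-.4715,W[:,1]+.026)<.05); w=W[k]
m=(w.min(0)+w.max(0))/2; print(k.sum(),w.mean(0),m,us.ravel()[k].mean(),vs.ravel()[k].mean(),w[:,2].max())
print(R.T@(np.append(w.mean(0)[:2],.188)-t['tool_pos']))
```

```text
5.95 [ 0.45393266 -0.06359417  0.40824714] 0.09211669803966999
706 [ 0.47144973 -0.02226746  0.20155567] [ 0.47131544 -0.02299101  0.20120799] 258.09915014164307 156.10481586402267 0.20438564319961644
[ 0.04469905 -0.00196011  0.22027642]
```

View pics/w7.png

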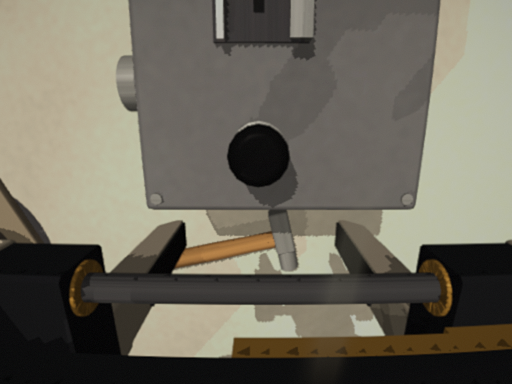

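The knob is clear at (258,155), which is tool offset (0.044, -0.002). I descend around it and grip.

Call:
{"name": "carry_out", "arguments": {"targets": [{"hand": 100,"x": 0.044,"y": -0.002,"z": 0,"ax": 0,"ay": 0,"az": 0},{"hand": 100,"x": 0.044,"y": -0.002,"z": 0.02,"ax": 0,"ay": 0,"az": 0},{"hand": 100,"x": 0.044,"y": -0.002,"z": 0.04,"ax": 0,"ay": 0,"az": 0},{"hand": 100,"x": 0.044,"y": -0.002,"z": 0.052,"ax": 0,"ay": 0,"az": 0},{"hand": 30,"x": 0.044,"y": -0.002,"z": 0.052,"ax": 0,"ay": 0,"az": 0},{"hand": 20,"x": 0.044,"y": -0.002,"z": 0.052,"ax": 0,"ay": 0,"az": 0},{"hand": 20,"x": 0.044,"y": -0.002,"z": 0.052,"ax": 0,"ay": 0,"az": 0},{"hand": 20,"x": 0.044,"y": -0.002,"z": 0.052,"ax": 0,"ay": 0,"az": 0}], "newtons": 45}}

```text
t: 7.0
tool_pos: [0.4708, -0.0236, 0.3569]
orientation: [2.657, 1.676, 0.001]
force: [0.4, -0.7, -0.3]
opening: 0.0576
gripper_force: 0.0
```

Call:
{"name": "carry_out", "arguments": {"targets": [{"hand": 20,"x": 0,"y": 0,"z": 0,"ax": 0,"ay": 0,"az": 0},{"hand": 20,"x": 0,"y": 0,"z": 0,"ax": 0,"ay": 0,"az": 0},{"hand": 20,"x": 0,"y": 0,"z": 0,"ax": 0,"ay": 0,"az": 0}]}}

```text
t: 7.38
tool_pos: [0.471, -0.0237, 0.3565]
orientation: [2.656, 1.676, 0.001]
force: [4.0, -3.0, -1.4]
opening: 0.0407
gripper_force: 45.0
```

Call:
{"name": "carry_out", "arguments": {"targets": [{"hand": 20,"x": 0,"y": 0.001,"z": -0.006,"ax": 0,"ay": 0,"az": 0},{"hand": 20,"x": 0,"y": 0.001,"z": -0.012,"ax": 0,"ay": 0,"az": 0},{"hand": 20,"x": 0,"y": 0.001,"z": -0.018,"ax": 0,"ay": 0,"az": 0},{"hand": 20,"x": 0,"y": 0.001,"z": -0.024,"ax": 0,"ay": 0,"az": 0},{"hand": 20,"x": 0,"y": 0.001,"z": -0.03,"ax": 0,"ay": 0,"az": 0},{"hand": 20,"x": 0,"y": 0.001,"z": -0.035,"ax": 0,"ay": 0,"az": 0},{"hand": 20,"x": 0,"y": 0.001,"z": -0.039,"ax": 0,"ay": 0,"az": 0},{"hand": 20,"x": 0,"y": 0.001,"z": -0.039,"ax": 0,"ay": 0,"az": 0}]}}

```text
t: 8.38
tool_pos: [0.4714, -0.0238, 0.3958]
orientation: [-2.657, -1.676, 0.0]
force: [-4.8, 1.2, 2.4]
opening: 0.0408
gripper_force: 45.0
```

Call:
{"name": "carry_out", "arguments": {"targets": [{"hand": 20,"x": 0,"y": 0,"z": -0.001,"ax": 0,"ay": 0,"az": 0},{"hand": 20,"x": 0,"y": 0,"z": -0.002,"ax": 0,"ay": 0,"az": 0},{"hand": 20,"x": 0,"y": 0,"z": -0.002,"ax": 0,"ay": 0,"az": 0}]}}

```text
t: 8.75
tool_pos: [0.4714, -0.0239, 0.3965]
orientation: [-2.656, -1.676, 0.001]
force: [-1.9, 1.1, -6.8]
opening: 0.0407
gripper_force: 45.0
```

The knob rose 40 mm and then met the stop (-6.8 N), so it is at its top catch. Now back down.

Call:
{"name": "carry_out", "arguments": {"targets": [{"hand": 20,"x": 0,"y": 0,"z": 0.005,"ax": 0,"ay": 0,"az": 0},{"hand": 20,"x": 0,"y": 0,"z": 0.011,"ax": 0,"ay": 0,"az": 0},{"hand": 20,"x": 0,"y": 0,"z": 0.017,"ax": 0,"ay": 0,"az": 0},{"hand": 20,"x": 0,"y": 0,"z": 0.023,"ax": 0,"ay": 0,"az": 0},{"hand": 20,"x": 0,"y": 0,"z": 0.029,"ax": 0,"ay": 0,"az": 0},{"hand": 20,"x": 0,"y": 0,"z": 0.035,"ax": 0,"ay": 0,"az": 0},{"hand": 20,"x": 0,"y": 0,"z": 0.04,"ax": 0,"ay": 0,"az": 0},{"hand": 20,"x": 0,"y": 0,"z": 0.0415,"ax": 0,"ay": 0,"az": 0}]}}

```text
t: 9.75
tool_pos: [0.4715, -0.0239, 0.3564]
orientation: [-2.657, -1.676, 0.0]
force: [-11.9, 2.2, 12.5]
opening: 0.0408
gripper_force: 45.0
```

Call:
{"name": "carry_out", "arguments": {"targets": [{"hand": 20,"x": 0,"y": 0,"z": 0.0005,"ax": 0,"ay": 0,"az": 0},{"hand": 20,"x": 0,"y": 0,"z": 0.0005,"ax": 0,"ay": 0,"az": 0}]}}

```text
t: 10.0
tool_pos: [0.4714, -0.0239, 0.3564]
orientation: [-2.657, -1.677, 0.0]
force: [-10.6, 1.9, 7.4]
opening: 0.0405
gripper_force: 45.0
```

The lower stop is felt. I let go, rise and go back for a look.

Call:
{"name": "carry_out", "arguments": {"targets": [{"hand": 100,"x": 0,"y": 0,"z": 0,"ax": 0,"ay": 0,"az": 0},{"hand": 100,"x": 0,"y": 0,"z": 0,"ax": 0,"ay": 0,"az": 0},{"hand": 100,"x": 0,"y": 0,"z": 0,"ax": 0,"ay": 0,"az": 0},{"hand": 100,"x": 0,"y": 0,"z": 0,"ax": 0,"ay": 0,"az": 0},{"hand": 100,"x": 0,"y": 0,"z": -0.02,"ax": 0,"ay": 0,"az": 0},{"hand": 100,"x": 0,"y": 0,"z": -0.06,"ax": 0,"ay": 0,"az": 0},{"hand": 100,"x": -0.03,"y": 0,"z": -0.1,"ax": 0,"ay": 0,"az": 0},{"hand": 100,"x": -0.03,"y": 0,"z": -0.1,"ax": 0,"ay": 0,"az": 0}]}}

```text
t: 11.0
tool_pos: [0.459, -0.0522, 0.4593]
orientation: [2.654, 1.672, 0.007]
force: [0.3, 0.4, -1.0]
opening: 0.0931
gripper_force: 0.0
```

Run:
```python
from h import *
t=read_state(); p,im,d=shot("wrist"); cv2.imwrite("pics/w8.png",im)
print(t['t'],t['tool_pos'],t['opening'],t['force'])
vs,us=np.mgrid[0:240:2,150:370:2]; W=np.array([dep(p,d,u,v) for u,v in zip(us.ravel(),vs.ravel())])
k=(np.hypot(W[:,0]-.4715,W[:,1]+.0225)<.010)
print(k.sum(),np.median(W[k,2]),W[k,2].max())
k=np.hypot(W[:,0]-.5561,W[:,1]-.1514)<.012; print("tab",k.sum(),np.median(W[k,2]) if k.any() else None)
```

```text
11.0 [ 0.45897208 -0.05218475  0.45926394] 0.09305274555119482 [ 0.31372224  0.35342608 -1.0293003 ]
116 0.2024989391454362 0.20408704848189585
tab 0 None
```

View pics/w8.png

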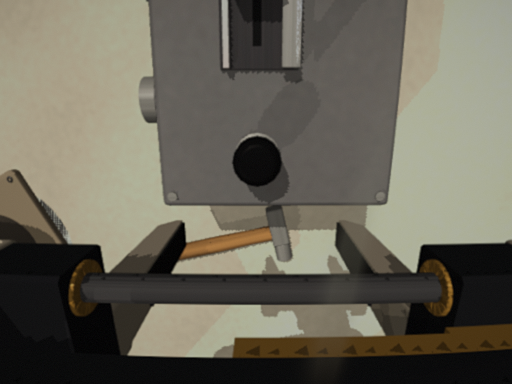

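The knob at (257,160) is down, with its top at 202.5 mm against 203 nominal, and the hammer looks undisturbed. The gripper is clear, so I hand in.

```bash
python3 -c "
from plant import robot
print(robot.close_job())"
```

```text
the job is handed in; nothing more can be done
None
```

The gate is locked in the middle notch, the shaker knob was pulled up to its top catch and pushed fully down again, nothing else was touched as far as I could see, and the job was handed in at about 11 s.

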